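# Make up two condiment caddies on the prep line

## Task

Make up the two table caddies: the black one holds the red squeeze bottle and the brown pot with the green lid, the blue one the yellow squeeze bottle and the pepper shaker, each standing upright on the floor of a well of its own (either well). One of the two things now in the black caddy is wrong: stand it upright in the middle of the steel coaster, and put the missing thing from the green board in its place. Leave the glass cruet and the white ramekin standing where they are.

Things in the scene. Friction and masses are not known exactly. Their poses are not given: they have to be found in the camera images.
- caddy_black: Black table caddy, a fixed flat block 104 x 210 x 20 mm with two round open wells, 72 mm across and 8 mm deep (well floor 12 mm above the table), centred at y = +50 mm and y = -50 mm on its own y axis (its long side), x = 0. Origin: centre of its underside, on the table; z up. It stands on either side of the green board, turned by up to 0.6 rad. At the start it holds the white bottle in one well, and the red bottle or the brown pot in the other.
- caddy_blue: Blue table caddy, a fixed flat block 104 x 210 x 20 mm with two round open wells, 72 mm across and 8 mm deep (well floor 12 mm above the table), centred at y = +50 mm and y = -50 mm on its own y axis (its long side), x = 0. Origin: centre of its underside, on the table; z up. It stands on either side of the green board, turned by up to 0.6 rad. Empty at the start.
- red_bottle_mid (a point): Red squeeze bottle, upright and round: body 48 mm in diameter up to 62 mm high, then a shoulder and a thin nozzle, 92 mm high in all, about 0.12 kg. This point is on its axis, half-way up (46 mm above its underside); z up. It starts on the green board or in a well of the black caddy.
- yellow_bottle_mid (a point): Yellow squeeze bottle, upright and round: body 48 mm in diameter up to 62 mm high, then a shoulder and a thin nozzle, 92 mm high in all, about 0.12 kg. This point is on its axis, half-way up (46 mm above its underside); z up. It starts on the green board.
- white_bottle_mid (a point): White squeeze bottle, upright and round: body 48 mm in diameter up to 62 mm high, then a shoulder and a thin nozzle, 92 mm high in all, about 0.12 kg. This point is on its axis, half-way up (46 mm above its underside); z up. It starts in a well of the black caddy.
- pot_mid (a point): Brown board pot with a dark green lid, upright and round: 50 mm in diameter (lid 53 mm, the top 8 mm), 70 mm high, about 0.1 kg. This point is on its axis, half-way up (35 mm above its underside); z up. It starts on the green board or in a well of the black caddy.
- shaker_mid (a point): Pepper shaker, bright metal with a black domed top, upright and round: 48 mm in diameter, 80 mm high, about 0.13 kg. This point is on its axis, half-way up (40 mm above its underside); z up. It starts on the green board.
- coaster: Flat round steel coaster with a cork face, 80 mm in diameter, 4 mm thick, fixed on the green board and empty. Origin: centre of its underside, on the board's top (the board is 12 mm thick, so the coaster's top is 16 mm above the table).
- cruet_mid (a point): Bystander: amber glass cruet with a cork, 50 mm in diameter, 86 mm high, loose on the green board. This point is on its axis, half-way up (43 mm).
- ramekin_mid (a point): Bystander: open white ramekin, 62 mm across the rim, 42 mm high, loose on the green board. This point is on its axis, half-way up (21 mm). Things on the board (340 x 250 x 12 mm, between the caddies) stand at least 90 mm apart, centre to centre.
Not all that is in view belongs to the job. There is more than one size of the part that bears yellow_bottle_mid; the job needs the smaller.

How it is judged:
By the outcome, as a careful person would: the job done as asked, in the order asked, and still so for the second after the job is handed in, with the robot touching nothing.
It also fails if it takes over 96 s, if anything falls off the work surface, if the arm or the gripper's body presses on something with over 40 N, if the wrist force passes 120 N, or if a joint passes its speed limit or range.

## Robot

A 6-joint arm with a two-finger parallel gripper is mounted at the origin on the work surface. World frame = base frame: x ahead of the robot, y to its left, z up, the work surface at z = 0. Lengths are in m, angles in rad, forces in N, time in s.
With the tool pointing down it reaches from about 0.275 to 0.75 m from the base axis. Payload 10.2 kg.
Tool frame: the origin (TCP) lies at the very end of the fingers, on their centre line; the grasp point (between the pads) lies 19 mm behind it (hold_point_z is the z of the grasp point in the tool frame, in m); z points along the fingers, y is the line along which they close (so a half turn about z gives the same grasp; the last joint's range is limited). The gripper opens to 88 mm and grips with 3 to 60 N. Pads are 18 mm wide; open, the fingers measure 123 mm over their backs; the gripper's body (75 mm by 187 mm) begins 45 mm behind the grasp point.
Start: joints at [1.112, 0.313, 1.498, -0, 1.331, -0.223], TCP at [0.123, 0.51, 0.239] pointing down, gripper open.
Joint ranges: [-2.94, 2.94], [-0.97, 2.17], [0.19, 2.56], [-1.23, 4.37], [0.02, 3.11], [-2.88, 2.88]. Speed limits (rad/s): [2.39, 2.39, 3.01, 3.14, 3.14, 3.14].

## Interface

Orientations are given as a rotation vector (axis times angle).
In Python, from workcell import sense, snapshot, camera_params, sign_off, hold_point_z gives the robot as it stands.
- The arm moves only by the tool carry_out, never from a script. Its argument "moves" is a list of rows, each a list of 7 numbers: the opening, from 0 (shut) to 1 (fully open), then the shift along the world's x, y, z in cm, then the turn, a rotation vector about the world's x, y, z in degrees. A call has 1 to 20 rows; each row is the pose to reach, as a shift and turn from the pose commanded when the call began; what a row does not reach only later rows make up. A row lasts 1/12 s, in which the tool goes at most 41.7 mm and 7.16 degrees, less where a joint would pass 70% of its speed; a pose out of reach is approached as far as the arm can. A call with a gripper value outside its range is refused whole. The fingers move at their own pace and stop on an object; the grip force is fixed at half the most. Time passes only in rows, so rows that repeat a pose let the fingers close. It gives the time, the measured TCP pose, the force, the opening and the grip force at its end, in the units of the state.
- sense(): the state, without advancing time (a new reading comes with each control period).
- snapshot(name): name is "side" or "top"; returns the picture (384x512x3 uint8, blue, green, red); there is no depth.
- camera_params(name): a dict with "camera_matrix" (3x3 intrinsics, pixels), "R" (3x3) and "t" (3): a world point X has camera coordinates R X + t. Camera axes: x right, y down, z forward; pixel columns grow to the right and rows downward; lengths in m; the calibration is good to about 2 mm. A picture is of the moment at which its call begins. camera_params takes no time and is no camera call.
- sign_off(): hands the job in; it is judged then, once.
The state is a dict: "time_s": time; "joints": joint angles; "dq": joint speeds; "tau": joint torques, N m; "eef_pos": TCP position; "tool_rot": TCP orientation; "force": force on the tool from outside, world axes, zero at the start; "wrist_torque": the same for the moment, N m; "gripper_width": finger opening in m; "finger_force": force on a finger pad.
Only numpy, scipy, OpenCV 4.12 (cv2) and the standard library are available. Lean on these libraries where they do the work, as an engineer would, in place of code of your own. Each camera call takes 0.05 s, during which the arm holds its last target. There are 200 camera calls.

## Working session

There is one attempt and no reset: what is moved stays moved. The work goes in short steps, Python scripts to look and compute and a tool call to move; the robot and the scene stay as the last step left them, time stands still between calls to the robot, and variables do not carry over. Pictures are saved under pics/ and viewed, at most 14 in all, crops included, and the job is handed in when it is done.

Besides the shell and the picture viewer there is one more tool, called as name(argument=value, ...) on one line, values as JSON. carry_out: Moves the arm, as the interface text tells. Its arguments: {"type":"object","properties":{"moves":{"type":"array"}},"required":["moves"]}

```bash
mkdir -p pics; ls; python3 - <<'E'
from workcell import *
import cv2,numpy as np
for n in("side","top"):
    cv2.imwrite(f"pics/{n}0.png",snapshot(n)); p=camera_params(n); print(n,p["camera_matrix"],p["R"],p["t"],-p["R"].T@p["t"])
print(sense(),hold_point_z)
E
```

```text
pics
side [[365.25762995   0.         255.78520181]
 [  0.         365.25762995 193.47743851]
 [  0.           0.           1.        ]] [[ 0.9551588  -0.29588683 -0.01107522]
 [-0.22267403 -0.69315931 -0.6855264 ]
 [ 0.19516134  0.65725274 -0.72796352]] [-0.48136014  0.15723446  0.79416149] [ 0.33979778 -0.5554044   0.6805778 ]
top [[392.82164108   0.         254.98708916]
 [  0.         392.82164108 187.86760465]
 [  0.           0.           1.        ]] [[ 0.00262396 -0.99997095 -0.0071561 ]
 [-0.98508686 -0.00135364 -0.17205243]
 [ 0.17203775  0.00750083 -0.9850618 ]] [0.00946841 0.50238593 0.93331224] [0.334304   0.00314756 1.00587471]
{'time_s': 0.1, 'joints': array([ 1.11158399e+00,  3.13363092e-01,  1.49830188e+00, -1.85055369e-05,
        1.33096513e+00, -2.23432296e-01]), 'dq': array([-0.00116468, -0.00142386, -0.00115374,  0.00030534,  0.00090856,
        0.0004092 ]), 'tau': array([ 3.32768715e-03, -4.02809143e+01, -2.52643901e+01,  6.95301010e-02,
        3.41902126e-02, -2.53483489e-05]), 'eef_pos': array([0.12258578, 0.51028914, 0.23825643]), 'tool_rot': array([-3.69459359e-01, -3.11945931e+00,  1.54490632e-03]), 'force': array([ 0.45066789,  0.74604827, -0.37150782]), 'wrist_torque': array([-0.03447845, -0.04912873,  0.01212808]), 'finger_force': 0.0, 'gripper_width': 0.08805023725919317} -0.0187
```

View pics/side0.png

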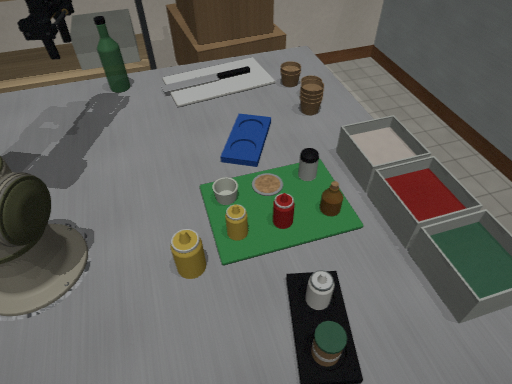

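View pics/top0.png

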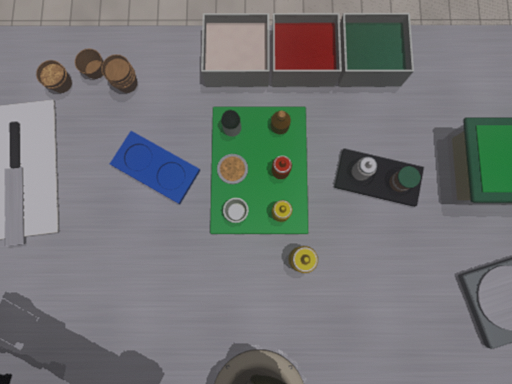

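Possible mix-ups (top view):
- Yellow bottle: (283,210) on the board or the larger one at (304,260) off the board. I choose the one on the board.
- Red bottle: (282,166), not the red box at (306,47).
- Shaker: (231,122), not the wooden cups at (90,65).
- Coaster: (232,169), not the ramekin at (236,211).
- Wrong item in the black caddy: the white bottle at (366,168). The pot at (405,180) is right.

A close crop will check these.

```bash
cat > h.py <<'E'
import cv2,numpy as np
from workcell import *
def ray(n,uv,z):
    p=camera_params(n);R,t=p["R"],p["t"];c=-R.T@t
    d=R.T@np.linalg.solve(p["camera_matrix"],[uv[0],uv[1],1.]);return (c+d*(z-c[2])/d[2])[:2]
def proj(n,X):
    p=camera_params(n);v=p["camera_matrix"]@(p["R"]@np.array(X,float)+p["t"]);return v[:2]/v[2]
def blobs(img,lo,hi,amin=15):
    m=cv2.inRange(cv2.cvtColor(img,cv2.COLOR_BGR2HSV),lo,hi)
    _,_,s,c=cv2.connectedComponentsWithStats(m);return [(tuple(np.round(c[i],1)),int(s[i,4]),tuple(map(int,s[i,:4]))) for i in range(1,len(s)) if s[i,4]>=amin]
E
python3 - <<'E'
from h import *
t=cv2.imread("pics/top0.png");s=cv2.imread("pics/side0.png")
cv2.imwrite("pics/topc.png",cv2.resize(t[95:285,105:430],None,fx=2.4,fy=2.4,interpolation=cv2.INTER_CUBIC))
cv2.imwrite("pics/sidec.png",cv2.resize(s[105:380,160:370],None,fx=2.1,fy=2.1,interpolation=cv2.INTER_CUBIC))
a=t.copy();a[:95]=0;a[285:]=0;a[:,:105]=0;a[:,430:]=0
for k,lo,hi in(("red",(0,150,60),(6,255,255)),("red2",(172,150,60),(180,255,255)),("yel",(20,120,100),(33,255,255)),("blue",(100,120,40),(130,255,255)),("dark",(0,0,0),(180,255,45)),("green",(40,150,60),(80,255,255)),("bright",(0,0,185),(180,60,255)),("cork",(5,50,120),(20,150,255)),("lid",(60,60,20),(90,255,110))):
    print(k,blobs(a,lo,hi))
for lo,hi,k in(((100,120,40),(130,255,255),'blue'),((0,0,0),(180,255,45),'dark')):
    m=cv2.inRange(cv2.cvtColor(a,cv2.COLOR_BGR2HSV),lo,hi)
    if k=='dark': m[:, :330]=0; m[:145]=0;m[210:]=0
    m[:95]=0; m[285:]=0; m[:,:105]=0;m[:,430:]=0
    c=max(cv2.findContours(m,0,2)[0],key=cv2.contourArea);b=cv2.boxPoints(cv2.minAreaRect(c))
    w=np.array([ray("top",q,.02 if 1 else 0) for q in b]);print(k,b.round(1).tolist(),w.round(4).tolist(),w.mean(0))
E
```

```text
red [((np.float64(282.3), np.float64(163.4)), 125, (276, 157, 14, 14))]
red2 []
yel [((np.float64(282.2), np.float64(208.7)), 166, (275, 202, 15, 15)), ((np.float64(305.0), np.float64(259.2)), 308, (295, 249, 21, 21))]
blue [((np.float64(154.6), np.float64(166.7)), 3180, (110, 131, 89, 73))]
dark [((np.float64(250.2), np.float64(192.4)), 134858, (0, 0, 512, 384)), ((np.float64(229.7), np.float64(119.1)), 184, (222, 111, 17, 18)), ((np.float64(366.9), np.float64(188.7)), 191, (335, 150, 81, 56)), ((np.float64(352.2), np.float64(171.5)), 130, (346, 157, 18, 29)), ((np.float64(375.5), np.float64(158.0)), 15, (371, 156, 8, 6)), ((np.float64(398.3), np.float64(179.6)), 415, (380, 158, 43, 45)), ((np.float64(371.4), np.float64(178.9)), 54, (363, 169, 16, 18))]
green [((np.float64(261.9), np.float64(164.1)), 7310, (211, 108, 96, 125)), ((np.float64(226.0), np.float64(232.0)), 17, (218, 232, 17, 1))]
bright []
cork [((np.float64(281.4), np.float64(113.6)), 30, (279, 111, 6, 6)), ((np.float64(232.0), np.float64(168.2)), 495, (220, 156, 25, 25))]
lid [((np.float64(226.8), np.float64(126.8)), 1
[... 450 characters left out ...]
4(209.3)), 71, (267, 201, 9, 20)), ((np.float64(211.1), np.float64(225.7)), 26, (210, 214, 8, 20)), ((np.float64(256.5), np.float64(233.0)), 32, (241, 233, 32, 1))]
blue [[109.4000015258789, 163.8000030517578], [129.3000030517578, 128.89999389648438], [199.3000030517578, 168.89999389648438], [179.39999389648438, 203.8000030517578]] [[0.5691, 0.3868], [0.663, 0.3406], [0.5558, 0.1539], [0.4652, 0.202]] [0.56327495 0.27084015]
dark [[372.20001220703125, 192.3000030517578], [380.1000061035156, 157.6999969482422], [423.79998779296875, 167.60000610351562], [415.8999938964844, 202.1999969482422]] [[0.4955, -0.2868], [0.5858, -0.3114], [0.5597, -0.4218], [0.4703, -0.3956]] [ 0.52785152 -0.35390957]
```

View pics/topc.png

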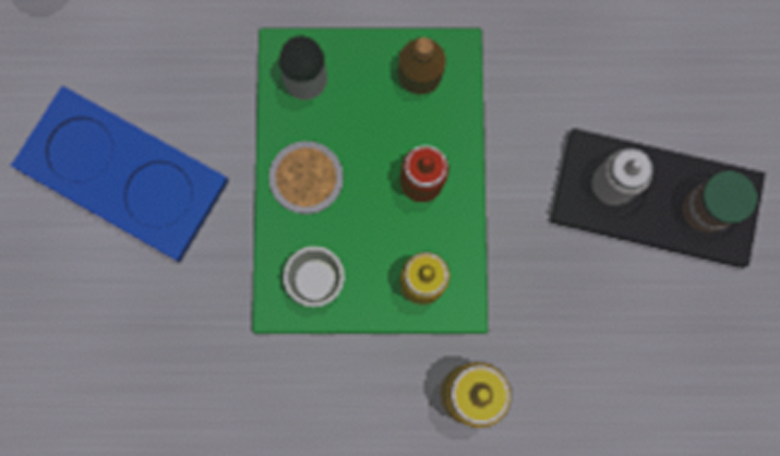

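View pics/sidec.png

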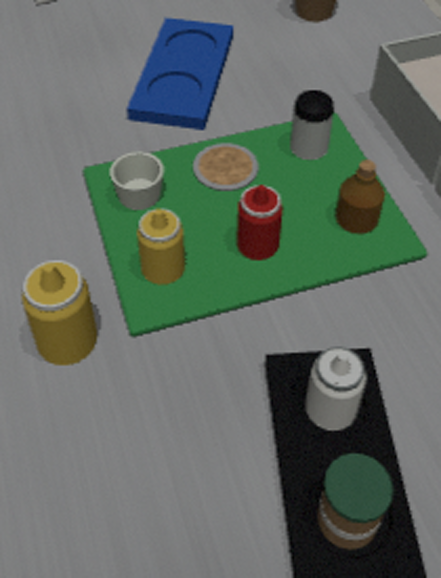

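The close crops confirm the choice. In `topc`, the white bottle's nozzle is at (632,167), red at (426,165), small yellow at (427,273) and the shaker's cap at (303,60). The larger yellow bottle stands off the board at (481,395). Blue wells are at (80,150) and (159,194), the coaster at (306,177).

```bash
python3 - <<'E'
from h import *
from scipy.spatial.transform import Rotation as R
f=lambda x,y:(105+(x+.5)/2.4-.5,95+(y+.5)/2.4-.5)
P=dict(red=(426,165,.104),yel=(427,273,.104),white=(632,167,.104),shaker=(302,58,.086),coaster=(306,177,.016),blueA=(80,150,.02),blueB=(159,194,.02),pot=(730,196,.082),ramekin=(314,277,.054),cruet=(425,46,.098),bigyel=(481,395,.12),
k1=(573,129,.02),k2=(765,173,.02),k3=(747,267,.02),k4=(549,221,.02),b1=(63,87,.02),b2=(228,180,.02),b3=(180,262,.02),b4=(12,165,.02))
for k,(x,y,z) in P.items():
    w=ray("top",f(x,y),z);print(k,w.round(4),"side crop px",((proj("side",[*w,z])-[160,105])*2.1).round(0))
r=R.from_rotvec(sense()["tool_rot"]).as_matrix();print("closing axis",r[:,1].round(3),sense()["eef_pos"])
E
```

```text
red [ 0.5503 -0.0539] side crop px [258. 187.]
yel [ 0.4437 -0.0539] side crop px [158. 210.]
white [ 0.5484 -0.2556] side crop px [338. 350.]
shaker [0.6667 0.0706] side crop px [314. 102.]
coaster [0.558  0.0696] side crop px [226. 164.]
blueA [0.5866 0.3136] side crop px [191.  43.]
blueB [0.5383 0.2263] side crop px [176.  87.]
pot [ 0.5241 -0.358 ] side crop px [360. 482.]
ramekin [0.4454 0.0576] side crop px [137. 169.]
cruet [ 0.6751 -0.0545] side crop px [368. 165.]
bigyel [ 0.3284 -0.1017] side crop px [ 50. 265.]
k1 [ 0.6104 -0.2181] side crop px [370. 347.]
k2 [ 0.5619 -0.4211] side crop px [426. 574.]
k3 [ 0.4608 -0.3951] side crop px [296. 582.]
k4 [ 0.5095 -0.1891] side crop px [263. 350.]
b1 [0.6574 0.336 ] side crop px [233.  26.]
b2 [0.5537 0.1529] side crop px [203. 119.]
b3 [0.4651 0.2013] side crop px [127. 110.]
b4 [0.57   0.3861] side crop px [167.  18.]
closing axis [ 0.234  0.972 -0.001] [0.12258578 0.51028914 0.23825643]
```

carry_out(moves=[[0.8,42.5,-76.6,-5,0,0,0],[0.8,42.5,-76.6,-5,0,0,0],[0.8,42.5,-76.6,-5,0,0,0],[0.8,42.5,-76.6,-5,0,0,0],[0.8,42.5,-76.6,-5,0,0,0],[0.8,42.5,-76.6,-5,0,0,0],[0.8,42.5,-76.6,-5,0,0,0],[0.8,42.5,-76.6,-5,0,0,0],[0.8,42.5,-76.6,-5,0,0,0],[0.8,42.5,-76.6,-5,0,0,0],[0.8,42.5,-76.6,-5,0,0,0],[0.8,42.5,-76.6,-5,0,0,0],[0.8,42.5,-76.6,-5,0,0,0],[0.8,42.5,-76.6,-5,0,0,0],[0.8,42.5,-76.6,-5,0,0,0],[0.8,42.5,-76.6,-5,0,0,0],[0.8,42.5,-76.6,-5,0,0,0],[0.8,42.5,-76.6,-5,0,0,0],[0.8,42.5,-76.6,-5,0,0,0],[0.8,42.5,-76.6,-5,0,0,0]])

```text
time_s: 1.77
eef_pos: [0.5268, -0.219, 0.1907]
tool_rot: [-0.37, -3.119, -0.001]
force: [0.5, 0.5, -0.2]
gripper_width: 0.0704
finger_force: 0.0
```

carry_out(moves=[[0.8,2.1,-3.7,0,0,0,0],[0.8,2.1,-3.7,0,0,0,0],[0.8,2.1,-3.7,0,0,0,0],[0.8,2.1,-3.7,0,0,0,0],[0.8,2.1,-3.7,0,0,0,0]])

```text
time_s: 2.18
eef_pos: [0.547, -0.2529, 0.1914]
tool_rot: [-0.368, -3.12, -0.0]
force: [0.7, -0.6, 1.1]
gripper_width: 0.0707
finger_force: 0.0
```

```bash
python3 - <<'E'
from h import *
s=snapshot("side");cv2.imwrite("pics/a1.png",cv2.resize(s[200:384,230:430],None,fx=3,fy=3,interpolation=cv2.INTER_CUBIC));print(sense()["eef_pos"])
E
```

```text
[ 0.54707699 -0.25284041  0.19169737]
```

View pics/a1.png

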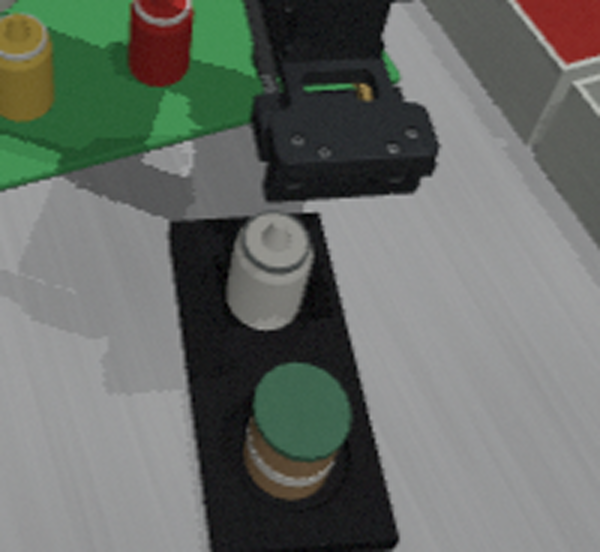

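The picture shows the white bottle at crop (270,270), still in its well, with the gripper above and beyond it at (350,160). I'll check where the TCP should project.

```bash
python3 - <<'E'
from h import *
e=sense()["eef_pos"]
for d in(0,.019,.064): print(d,((proj("side",e+[0,0,d])-[230,200])*3).round())
d=np.array([.234,.972,0])
for k in(-.05,.05): print(k,((proj("side",e+k*d)-[230,200])*3).round())
s=snapshot("top");cv2.imwrite("pics/a2.png",cv2.resize(s[100:250,250:450],None,fx=3,fy=3))
E
```

```text
0 [287. 126.]
0.019 [292. 105.]
0.064 [303.  51.]
-0.05 [306. 206.]
0.05 [270.  55.]
```

View pics/a2.png

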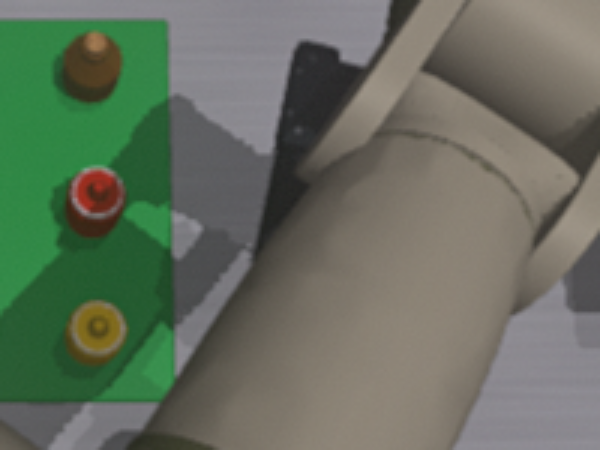

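The top view is blocked by the arm. Projection puts the near end of the gripper body where it is seen, so the pose is consistent and I'll go down.

carry_out(moves=[[0.85,0.1,-0.3,-3,0,0,0],[0.85,0.1,-0.3,-6,0,0,0],[0.85,0.1,-0.3,-9,0,0,0],[0.85,0.1,-0.3,-11,0,0,0],[0.85,0.1,-0.3,-13,0,0,0],[0.85,0.1,-0.3,-14.4,0,0,0],[0.85,0.1,-0.3,-14.4,0,0,0],[0.85,0.1,-0.3,-14.4,0,0,0],[0,0.1,-0.3,-14.4,0,0,0],[0,0.1,-0.3,-14.4,0,0,0],[0,0.1,-0.3,-14.4,0,0,0],[0,0.1,-0.3,-14.4,0,0,0],[0,0.1,-0.3,-14.4,0,0,0],[0,0.1,-0.3,-14.4,0,0,0],[0,0.1,-0.3,-14.4,0,0,0],[0,0.1,-0.3,-14.4,0,0,0]])

```text
time_s: 3.62
eef_pos: [0.5486, -0.2577, 0.0482]
tool_rot: [0.369, 3.118, -0.002]
force: [-1.5, -1.1, 6.6]
gripper_width: 0.0472
finger_force: 30.0
```

carry_out(moves=[[0,0,0,3,0,0,0],[0,0,0,6,0,0,0],[0,0,0,9,0,0,0],[0,0,0,12,0,0,0],[0,0,0,15,0,0,0],[0,1,3,15,0,0,0],[0,1,6,15,0,0,0],[0,1,9,15,0,0,0],[0,1,12,15,0,0,0],[0,1,15,15,0,0,0],[0,1,18,15,0,0,0],[0,1,21,15,0,0,0],[0,1,24,15,0,0,0],[0,1,27,15,0,0,0],[0,1,30,15,0,0,0],[0,1,32.7,15,0,0,0],[0,1,32.7,15,0,0,0],[0,1,32.7,15,0,0,0],[0,1,32.7,15,0,0,0]])

```text
time_s: 5.2
eef_pos: [0.5581, 0.0696, 0.1969]
tool_rot: [-0.37, -3.119, 0.0]
force: [-0.3, -0.4, -1.0]
gripper_width: 0.0476
finger_force: 30.0
```

```bash
python3 - <<'E'
from h import *
s=snapshot("side");cv2.imwrite("pics/a3.png",cv2.resize(s[50:250,150:370],None,fx=3,fy=3,interpolation=cv2.INTER_CUBIC));print(sense()["eef_pos"],sense()["gripper_width"])
E
```

```text
[0.55823405 0.06919552 0.19698917] 0.047133690427514134
```

View pics/a3.png

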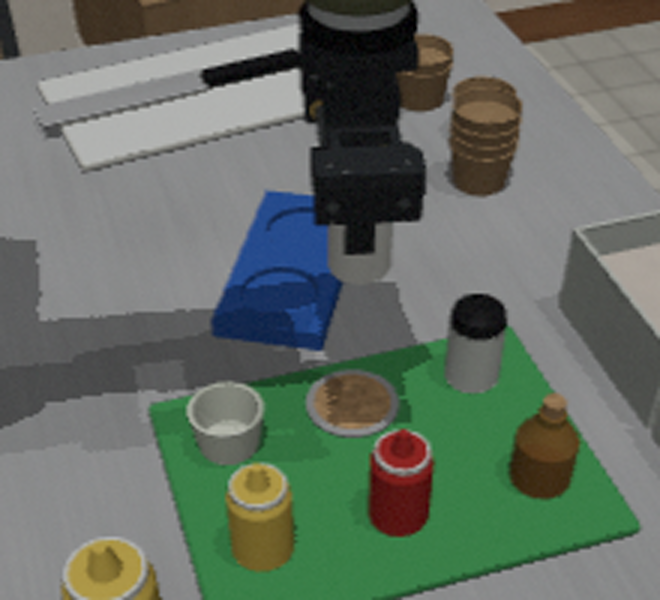

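The white bottle hangs upright in the grip at crop (360,245), directly over the coaster at (352,402).

carry_out(moves=[[0,0,0,-3,0,0,0],[0,0,0,-6,0,0,0],[0,0,0,-9,0,0,0],[0,0,0,-11,0,0,0],[0,0,0,-13,0,0,0],[0,0,0,-14,0,0,0],[0,0,0,-14.4,0,0,0],[0,0,0,-14.4,0,0,0],[0,0,0,-14.4,0,0,0],[0.85,0,0,-14.4,0,0,0],[0.85,0,0,-14.4,0,0,0],[0.85,0,0,-14.4,0,0,0],[0.85,0,0,-14.4,0,0,0],[0.85,0,0,-12.5,0,0,0],[0.85,0,0,-9,0,0,0],[0.85,0,0,-6,0,0,0],[0.85,0,0,-3,0,0,0],[0.85,0,0,0,0,0,0],[0.85,0,0,0,0,0,0]])

```text
time_s: 6.83
eef_pos: [0.5604, 0.0699, 0.2034]
tool_rot: [0.368, 3.11, 0.001]
force: [1.3, -0.4, 0.3]
gripper_width: 0.0751
finger_force: 0.0
```

Next is red at (0.550, −0.054): shift −0.8, −12.4.

carry_out(moves=[[0.85,-0.8,-3,0,0,0,0],[0.85,-0.8,-6,0,0,0,0],[0.85,-0.8,-9,0,0,0,0],[0.85,-0.8,-12.4,0,0,0,0],[0.85,-0.8,-12.4,0,0,0,0],[0.85,-0.8,-12.4,0,0,0,0],[0.85,-0.8,-12.4,0,0,0,0],[0.85,-0.8,-12.4,0,0,0,0]])

```text
time_s: 7.5
eef_pos: [0.5503, -0.0529, 0.1971]
tool_rot: [-0.368, -3.12, -0.0]
force: [-0.4, 0.2, -0.8]
gripper_width: 0.0748
finger_force: 0.0
```

```bash
python3 - <<'E'
from h import *
s=snapshot("side");cv2.imwrite("pics/a4.png",cv2.resize(s[100:260,180:380],None,fx=3,fy=3,interpolation=cv2.INTER_CUBIC));print(sense()["eef_pos"],sense()["gripper_width"])
print((proj("side",[.558,.0696,.016])-[180,100])*3,(proj("side",[.558,.0696,.108])-[180,100])*3)
E
```

```text
[ 0.55030406 -0.05288358  0.19711955] 0.07493477419784911
[263.42409321 249.76293943] [264.91698888 167.98425797]
```

View pics/a4.png

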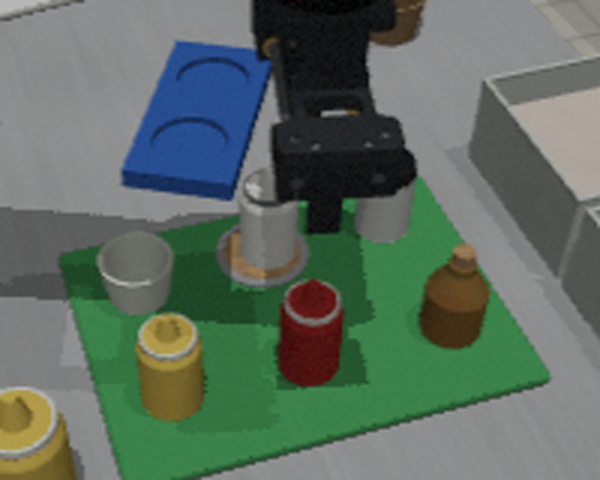

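The white bottle stands upright in the middle of the coaster at crop (266,220), and the gripper is over the red bottle at (311,330). Next I grasp red.

carry_out(moves=[[0.85,0,-0.1,-3,0,0,0],[0.85,0,-0.1,-6,0,0,0],[0.85,0,-0.1,-9,0,0,0],[0.85,0,-0.1,-11,0,0,0],[0.85,0,-0.1,-13,0,0,0],[0.85,0,-0.1,-14.9,0,0,0],[0.85,0,-0.1,-14.9,0,0,0],[0.85,0,-0.1,-14.9,0,0,0],[0,0,-0.1,-14.9,0,0,0],[0,0,-0.1,-14.9,0,0,0],[0,0,-0.1,-14.9,0,0,0],[0,0,-0.1,-14.9,0,0,0],[0,0,-0.1,-14.9,0,0,0],[0,0,-0.1,-14.9,0,0,0],[0,0,-0.1,-14.9,0,0,0],[0,0,-0.1,-14.9,0,0,0]])

```text
time_s: 8.88
eef_pos: [0.5506, -0.0551, 0.0489]
tool_rot: [0.369, 3.119, -0.0]
force: [-1.2, 0.3, 5.6]
gripper_width: 0.0469
finger_force: 30.0
```

carry_out(moves=[[0,0,0,3,0,0,0],[0,0,0,6,0,0,0],[0,0,0,9,0,0,0],[0,0,0,12,0,0,0],[0,0,0,15,0,0,0],[0,-0.3,-3,15,0,0,0],[0,-0.3,-6,15,0,0,0],[0,-0.3,-9,15,0,0,0],[0,-0.3,-12,15,0,0,0],[0,-0.3,-15,15,0,0,0],[0,-0.3,-18,15,0,0,0],[0,-0.3,-20.1,15,0,0,0],[0,-0.3,-20.1,15,0,0,0],[0,-0.3,-20.1,15,0,0,0],[0,-0.3,-20.1,15,0,0,0],[0,-0.3,-20.1,15,0,0,0]])

```text
time_s: 10.22
eef_pos: [0.5474, -0.2548, 0.1982]
tool_rot: [-0.368, -3.12, -0.001]
force: [-0.9, -0.1, -1.6]
gripper_width: 0.047
finger_force: 30.0
```

carry_out(moves=[[0,0,-0.1,-3,0,0,0],[0,0,-0.1,-6,0,0,0],[0,0,-0.1,-9,0,0,0],[0,0,-0.1,-11,0,0,0],[0,0,-0.1,-13,0,0,0],[0,0,-0.1,-14.3,0,0,0],[0,0,-0.1,-14.9,0,0,0],[0,0,-0.1,-14.9,0,0,0],[0,0,-0.1,-14.9,0,0,0],[0.85,0,-0.1,-14.9,0,0,0],[0.85,0,-0.1,-14.9,0,0,0],[0.85,0,-0.1,-14.9,0,0,0],[0.85,0,-0.1,-14.9,0,0,0],[0.85,0,-0.1,-12.5,0,0,0],[0.85,0,-0.1,-9,0,0,0],[0.85,0,-0.1,-6,0,0,0],[0.85,0,-0.1,-3,0,0,0],[0.85,0,-0.1,0,0,0,0],[0.85,0,-0.1,0,0,0,0]])

```text
time_s: 11.8
eef_pos: [0.549, -0.2581, 0.2046]
tool_rot: [0.368, 3.111, -0.008]
force: [0.2, 0.4, 0.8]
gripper_width: 0.075
finger_force: 0.0
```

carry_out(moves=[[0.85,-2,4,0,0,0,0],[0.85,-4,7,0,0,0,0],[0.85,-6,10,0,0,0,0],[0.85,-8,13,0,0,0,0],[0.85,-9,16,0,0,0,0],[0.85,-10.4,20.2,0,0,0,0],[0.85,-10.4,20.2,0,0,0,0],[0.85,-10.4,20.2,0,0,0,0],[0.85,-10.4,20.2,0,0,0,0],[0.85,-10.4,20.2,0,0,0,0],[0.85,-10.4,20.2,0,0,0,0]])

```text
time_s: 12.72
eef_pos: [0.4436, -0.056, 0.198]
tool_rot: [-0.372, -3.119, 0.0]
force: [0.2, -0.1, -0.4]
gripper_width: 0.0747
finger_force: 0.0
```

```bash
python3 - <<'E'
from h import *
s=snapshot("side");cv2.imwrite("pics/a5.png",cv2.resize(s[150:384,160:380],None,fx=2.5,fy=2.5,interpolation=cv2.INTER_CUBIC));print(sense()["eef_pos"],sense()["gripper_width"])
E
```

```text
[ 0.4435603  -0.05590697  0.19801429] 0.07529973174015611
```

View pics/a5.png

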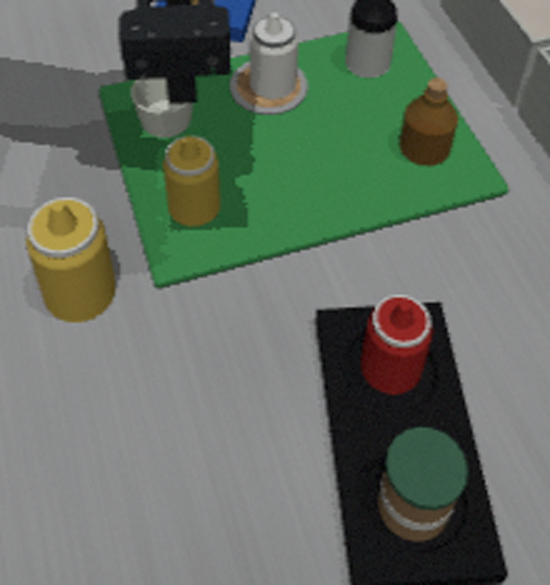

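Red stands in the vacated well at crop (398,345), white is well centred on the coaster, and the small yellow bottle at (192,180) is under the gripper.

carry_out(moves=[[0.85,0,0.2,-3,0,0,0],[0.85,0,0.2,-6,0,0,0],[0.85,0,0.2,-9,0,0,0],[0.85,0,0.2,-11,0,0,0],[0.85,0,0.2,-13,0,0,0],[0.85,0,0.2,-14.9,0,0,0],[0.85,0,0.2,-14.9,0,0,0],[0.85,0,0.2,-14.9,0,0,0],[0,0,0.2,-14.9,0,0,0],[0,0,0.2,-14.9,0,0,0],[0,0,0.2,-14.9,0,0,0],[0,0,0.2,-14.9,0,0,0],[0,0,0.2,-14.9,0,0,0],[0,0,0.2,-14.9,0,0,0],[0,0,0.2,-14.9,0,0,0],[0,0,0.2,-14.9,0,0,0]])

```text
time_s: 14.1
eef_pos: [0.4437, -0.0533, 0.0499]
tool_rot: [0.369, 3.119, -0.001]
force: [-2.5, -1.8, 6.6]
gripper_width: 0.0473
finger_force: 30.0
```

carry_out(moves=[[0,0,0,3,0,0,0],[0,0,0,6,0,0,0],[0,0,0,9,0,0,0],[0,0,0,12,0,0,0],[0,0,0,15,0,0,0],[0,1.3,3.3,15,0,0,0],[0,2.6,6.6,15,0,0,0],[0,3.9,10,15,0,0,0],[0,5.2,13.3,15,0,0,0],[0,6.5,16.7,15,0,0,0],[0,7.8,20,15,0,0,0],[0,9.1,23.4,15,0,0,0],[0,10.4,26.7,15,0,0,0],[0,11.7,30,15,0,0,0],[0,13,33.4,15,0,0,0],[0,14.3,36.7,15,0,0,0],[0,14.3,36.7,15,0,0,0],[0,14.3,36.7,15,0,0,0],[0,14.3,36.7,15,0,0,0],[0,14.3,36.7,15,0,0,0]])

```text
time_s: 15.77
eef_pos: [0.5861, 0.3129, 0.1994]
tool_rot: [-0.371, -3.119, 0.0]
force: [-0.1, 0.8, -0.8]
gripper_width: 0.0474
finger_force: 30.0
```

carry_out(moves=[[0,0,0.1,-3,0,0,0],[0,0,0.1,-6,0,0,0],[0,0,0.1,-9,0,0,0],[0,0,0.1,-11,0,0,0],[0,0,0.1,-13,0,0,0],[0,0,0.1,-14.3,0,0,0],[0,0,0.1,-14.9,0,0,0],[0,0,0.1,-14.9,0,0,0],[0,0,0.1,-14.9,0,0,0],[0.85,0,0.1,-14.9,0,0,0],[0.85,0,0.1,-14.9,0,0,0],[0.85,0,0.1,-14.9,0,0,0],[0.85,0,0.1,-14.9,0,0,0],[0.85,0,0.1,-12.5,0,0,0],[0.85,0,0.1,-9,0,0,0],[0.85,0,0.1,-6,0,0,0],[0.85,0,0.1,-3,0,0,0],[0.85,0,0.1,0,0,0,0],[0.85,0,0.1,0,0,0,0]])

```text
time_s: 17.35
eef_pos: [0.5881, 0.3157, 0.2062]
tool_rot: [0.368, 3.11, 0.007]
force: [-0.0, 0.5, 1.0]
gripper_width: 0.0748
finger_force: 0.0
```

carry_out(moves=[[0.85,1.1,-3.5,0,0,0,0],[0.85,2.2,-7,0,0,0,0],[0.85,3.4,-10.5,0,0,0,0],[0.85,4.5,-14,0,0,0,0],[0.85,5.7,-17.5,0,0,0,0],[0.85,6.8,-21,0,0,0,0],[0.85,8,-24.3,0,0,0,0],[0.85,8,-24.3,0,0,0,0],[0.85,8,-24.3,0,0,0,0],[0.85,8,-24.3,0,0,0,0],[0.85,8,-24.3,0,0,0,0]])

```text
time_s: 18.27
eef_pos: [0.666, 0.0734, 0.1992]
tool_rot: [-0.367, -3.12, -0.0]
force: [0.0, -0.0, -0.6]
gripper_width: 0.0751
finger_force: 0.0
```

```bash
python3 - <<'E'
from h import *
s=snapshot("side");cv2.imwrite("pics/a6.png",cv2.resize(s[70:230,190:390],None,fx=3,fy=3,interpolation=cv2.INTER_CUBIC));print(sense()["eef_pos"],sense()["gripper_width"])
E
```

```text
[0.66597843 0.0734269  0.19929156] 0.0746896534267409
```

View pics/a6.png

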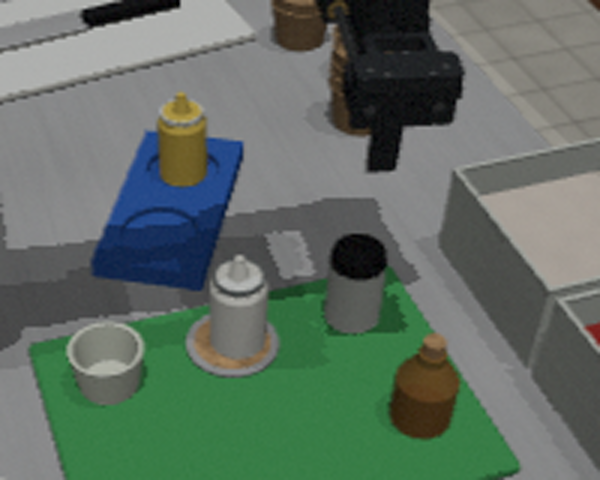

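Yellow stands in the far blue well at crop (183,150). The shaker is at (357,285), with the gripper above it.

carry_out(moves=[[0.85,0,-0.3,-3,0,0,0],[0.85,0,-0.3,-6,0,0,0],[0.85,0,-0.3,-9,0,0,0],[0.85,0,-0.3,-11,0,0,0],[0.85,0,-0.3,-13,0,0,0],[0.85,0,-0.3,-15,0,0,0],[0.85,0,-0.3,-15.6,0,0,0],[0.85,0,-0.3,-15.6,0,0,0],[0.85,0,-0.3,-15.6,0,0,0],[0,0,-0.3,-15.6,0,0,0],[0,0,-0.3,-15.6,0,0,0],[0,0,-0.3,-15.6,0,0,0],[0,0,-0.3,-15.6,0,0,0],[0,0,-0.3,-15.6,0,0,0],[0,0,-0.3,-15.6,0,0,0],[0,0,-0.3,-15.6,0,0,0],[0,0,-0.3,-15.6,0,0,0]])

```text
time_s: 19.73
eef_pos: [0.6666, 0.0691, 0.0439]
tool_rot: [0.369, 3.119, 0.001]
force: [-1.1, 2.7, 5.2]
gripper_width: 0.0475
finger_force: 30.0
```

carry_out(moves=[[0,0,0,3,0,0,0],[0,0,0,6,0,0,0],[0,0,0,9,0,0,0],[0,0,0,12,0,0,0],[0,0,0,15,0,0,0],[0,-2,2.6,15,0,0,0],[0,-4.2,5.2,15,0,0,0],[0,-6.4,7.8,15,0,0,0],[0,-8.5,10.5,15,0,0,0],[0,-10.6,13,15,0,0,0],[0,-12.8,15.7,15,0,0,0],[0,-12.8,15.7,15,0,0,0],[0,-12.8,15.7,15,0,0,0],[0,-12.8,15.7,15,0,0,0],[0,-12.8,15.7,15,0,0,0]])

```text
time_s: 20.98
eef_pos: [0.5389, 0.225, 0.1929]
tool_rot: [-0.371, -3.119, 0.001]
force: [0.8, 0.2, -1.0]
gripper_width: 0.0469
finger_force: 30.0
```

carry_out(moves=[[0,0,0.1,-3,0,0,0],[0,0,0.1,-6,0,0,0],[0,0,0.1,-9,0,0,0],[0,0,0.1,-11,0,0,0],[0,0,0.1,-13,0,0,0],[0,0,0.1,-14.3,0,0,0],[0,0,0.1,-14.9,0,0,0],[0,0,0.1,-14.9,0,0,0],[0,0,0.1,-14.9,0,0,0],[0.85,0,0.1,-14.9,0,0,0],[0.85,0,0.1,-14.9,0,0,0],[0.85,0,0.1,-14.9,0,0,0],[0.85,0,0.1,-14.9,0,0,0],[0.85,0,0.1,-12.5,0,0,0],[0.85,0,0.1,-9,0,0,0],[0.85,0,0.1,-6,0,0,0],[0.85,0,0.1,-3,0,0,0],[0.85,0,0.1,0,0,0,0],[0.85,0,0.1,0,0,0,0]])

```text
time_s: 22.57
eef_pos: [0.5403, 0.2275, 0.1994]
tool_rot: [0.368, 3.11, 0.005]
force: [0.7, -0.5, 1.0]
gripper_width: 0.0751
finger_force: 0.0
```

carry_out(moves=[[0.85,-4,2,4,0,0,0],[0.85,-7,4,6,0,0,0],[0.85,-10,6,6,0,0,0],[0.85,-13,8,6,0,0,0],[0.85,-16,10,6,0,0,0],[0.85,-19,12,6,0,0,0],[0.85,-22,14,6,0,0,0],[0.85,-22,14,6,0,0,0],[0.85,-22,14,6,0,0,0],[0.85,-22,14,6,0,0,0],[0.85,-22,14,6,0,0,0]])

```text
time_s: 23.48
eef_pos: [0.3192, 0.3664, 0.2529]
tool_rot: [-0.372, -3.119, 0.001]
force: [-0.7, -0.2, 0.2]
gripper_width: 0.0746
finger_force: 0.0
```

```bash
python3 - <<'E'
from h import *
s=snapshot("side");t=snapshot("top")
a=cv2.resize(s[100:380,170:370],(400,560));b=cv2.resize(t[100:240,100:430],None,fx=2.4,fy=2.4)
cv2.imwrite("pics/f1.png",a);cv2.imwrite("pics/f2.png",b);print(sense()["eef_pos"])
E
```

```text
[0.31920632 0.36639638 0.25300697]
```

View pics/f1.png

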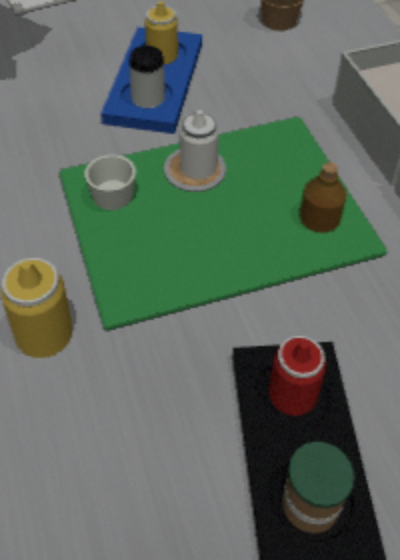

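View pics/f2.png

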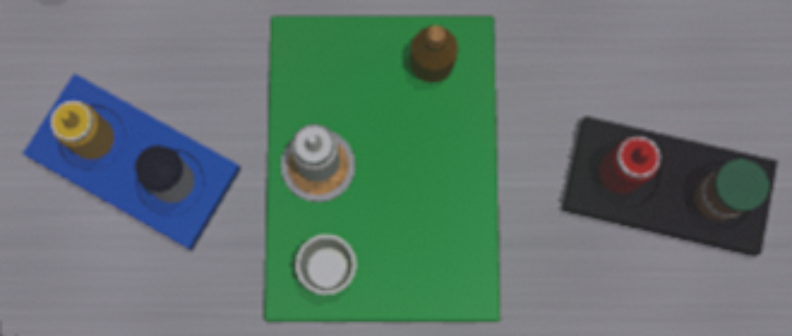

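Everything stands upright: yellow at crop (72,120) and the shaker at (160,168) in the blue wells, white at (315,142) on the coaster, red at (638,157) beside the pot. A short number check comes before handing in.

```bash
python3 - <<'E'
from h import *
for n,x,y,z,g in(("white",315,141,.108,(.558,.0696)),("red",640,155,.104,(.547,-.257)),("yel",72,118,.104,(.5866,.3136)),("shaker",158,164,.086,(.5383,.2263))):
    w=ray("top",(100+x/2.4-.3,100+y/2.4-.3),z);print(n,((w-g)*1000).round(1))
E
```

```text
white [ 3.3 -2.9]
red [1.4 5.4]
yel [-1.1 -5.5]
shaker [ 4.7 -1.1]
```

```bash
python3 -c "
from workcell import *
print(sign_off())"
```

```text
the job is handed in; nothing more can be done
None
```

Job handed in at about 24 s: red is beside the pot in the black caddy, the small yellow bottle and shaker are in the blue one, white is about 4 mm off the coaster's centre by my final reading, and the cruet and ramekin are untouched.

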